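# Open the trimming unit's hatch and zero its offset dial

### The job

Open the clear hatch of the trimming unit: lift it out of its recess by its handle, slide it along its channels until it is fully clear of the opening, and leave it lying flat on the parking deck. Then turn the dial underneath by pushing its red peg round until the red pointer stands on the green zero mark. Leave the wrench and the little jar beside the unit where they are.

Things in the scene. Friction and masses are not known exactly. Their poses are not given: they have to be found in the camera images.
- unit: Fixed grey trimming unit on the table, 210 mm (its x) by 437 mm (its y, from -105 to 332). Origin: on the dial's axis, at table height; z up; yaw within 0.3 rad of the world's. Channels run along its y on both sides: inner faces at x = +-93 mm; their 4 mm lips reach in to x = +-83 mm, lip underside at height 92 mm, top 96 mm. They keep the hatch from rising over 27 mm.
- seat (a point): Middle of the hatch's seat, on the dial's axis, at height 55 mm. The recess is 186 by 186 mm and 10 mm deep, so the hatch must rise over 10 mm before it slides towards the unit's +y. The opening inside the seat (the well over the dial) is 160 by 160 mm.
- park (a point): Point on the flat parking deck, 200 mm along the unit's y from the dial's axis, height 65 mm (10 mm above the seat). The deck runs from y = 93 to an end stop at 320 mm (80 mm high). Put the hatch's centre about here.
- zero_mark (a point): Middle of the green zero mark on the white scale plate round the dial, height 29 mm, on the unit's -x side (the robot's side), 66 mm from the dial's axis; the mark reaches 7 degrees to either side.
- hatch: Loose clear plastic hatch with yellow edge, 180 by 180 by 10 mm, about 0.35 kg. Origin: centre of its underside; z up. It starts in its recess above the dial, axes parallel to the unit's. It is fully clear of the opening once its origin is over 170 mm along the unit's y from the dial's axis; it meets the end stop at 230 mm.
- hatch_grip (a point): Centre of the hatch's black bar handle, 38 mm above the hatch's underside (93 mm high at the start). Bar 70 mm long along the hatch's x, 14 mm thick along its y, 20 mm high; its underside is 18 mm above the panel, on two posts 30 mm to either side of the middle.
- dial (a joint): Dial angle, rad: 0 = pointer on the middle of the green mark, growing anticlockwise from above, limits +-2.9. Stays where left (friction 0.07 N m, about 2 N at the peg). Starts at 0.8 to 2.0: turn it clockwise. Peg and red pointer line lie from the axis along the unit's -x turned by this angle about z. Dark disc, 110 mm diameter, centred on the unit's origin, face at height 32 mm.
- peg_top (a point): Centre of the top of the dial's red peg: round, 14 mm diameter, standing 21 mm above the dial's face (top at height 53 mm), 36 mm from the dial's axis, on the pointer's line.
- wrench: Loose steel wrench lying on the table on the unit's -y side, some 220 to 250 mm from the dial's axis; bystander, leave alone. Origin: underside.
- jar: Loose clear jar, 56 mm diameter, 65 mm high, standing on the table between the wrench and the unit's -y end; bystander, leave alone. Origin: underside.

How it is judged:
On the way, in this order (a step that is already met when the one before it is completed fails the run):
1. the hatch lies flat on the parking deck, fully clear of the opening (y of hatch in the frame of unit above 0.17 m and z of hatch in the frame of unit between 0.06 and 0.07 m and angle between hatch's own z axis and vertical below 0.06 rad), for 0.2 s.
2. the dial's pointer stands on the green zero mark (value of joint dial between -0.12 and 0.12 rad), for 0.2 s.
At the end, for the whole second after the job is handed in: The hatch lies at rest and flat (tilt under 0.06 rad) on the parking deck between the channels, its underside 60 to 70 mm high, its centre more than 170 mm along the unit's y from the dial's axis; the dial is at rest within 0.12 rad (7 degrees) of zero (all of step 1 and all of step 2 and linear speed of hatch below 0.02 m/s and velocity of joint dial between -0.05 and 0.05 rad/s); the robot touches nothing.
It fails at once if the wrench or the jar is shifted by more than 40 mm, or the jar is knocked over (distance of any of wrench, jar from where it was at the start of the episode above 0.04 m or angle between jar's own z axis and vertical above 0.7 rad).
It also fails if it takes over 58 s, if anything falls off the work surface, if the arm or the gripper's body presses on something with over 40 N, if the wrist force passes 120 N, or if a joint passes its speed limit or range.

### The arm

A 6-joint arm with a two-finger parallel gripper is mounted at the origin on the work surface. World frame = base frame: x ahead of the robot, y to its left, z up, the work surface at z = 0. Lengths are in m, angles in rad, forces in N, time in s.
With the tool pointing down it reaches from about 0.35 to 0.775 m from the base axis. Payload 7.3 kg.
Tool frame: the origin (TCP) lies midway between the tips of the shut fingers; the grasp point (between the pads) lies 19 mm behind it; z points along the fingers, y is the direction in which the jaws open and shut (so a half turn about z gives the same grasp; the last joint's range is limited). The gripper opens to 92 mm and grips with 3 to 60 N. Pads are 19 mm wide; open, the fingers measure 130 mm over their backs; the gripper's body (75 mm by 190 mm) begins 47 mm behind the grasp point.
Start: joints at [1.115, 0.342, 1.524, -0, 1.275, -0.146], TCP at [0.16, 0.5, 0.227] pointing down, gripper open.
Joint ranges: [-2.53, 2.53], [-0.77, 2.02], [0.04, 2.7], [-1, 4.14], [0.28, 2.66], [-3.11, 3.11]. Speed limits (rad/s): [2.57, 2.57, 3.14, 3.14, 3.14, 3.14].

### API

Orientations are given as [roll, pitch, yaw] about the fixed x, y, z axes, in that order (R = Rz(yaw) Ry(pitch) Rx(roll)).
In Python, from cell import robot gives the robot as it stands.
- The arm moves only by the tool step_arm, never from a script. Its argument "moves" is a list that holds one entry, the list of rows, each a list of 4 numbers: the shift along the tool's x, y, z in m, then the turn about the tool's z in rad. In form: [[[dx, dy, dz, roll], ...]]. A call has 1 to 8 rows; each row shifts and turns the commanded pose from where the row before left it, along the tool's axes as they then stand; what a row does not reach is not made up. A row lasts 1/12 s, in which the tool goes at most 41.7 mm and 7.16 degrees, less where a joint would pass 70% of its speed; a pose out of reach is approached as far as the arm can. A call with a gripper value outside its range is refused whole. "hand" is the opening, from 0 (shut) to 1 (fully open), set as the call begins (left out, the last holds). The fingers move at their own pace and stop on an object; "force" is the grip in N (left out, the last holds). Time passes only in rows, so rows that do not move let the fingers close. It gives the time, the measured TCP pose, the force and the opening at its end, in the units of the state.
- robot.observe(): the state, without advancing time (a new reading comes with each control period).
- robot.read_camera(name): name is "side" or "top" or "wrist"; returns a dict with "frame" (384x512x3 uint8, red, green, blue), "fovy" (degrees; the focal length in pixels is half the picture's height over the tangent of half this angle, whatever the lens; pixels are square), "cx", "cy" (the principal point, pixels), "R" (3x3) and "t" (3): a world point X has camera coordinates R X + t. Camera axes: x right, y down, z forward; pixel columns grow to the right and rows downward; lengths in m; the calibration is good to about 2 mm. A picture is of the moment at which its call begins. There is no depth.
- robot.hand_in(): hands the job in, once; it reports no verdict.
The state is a dict: "time": time; "qpos": joint angles; "qvel": joint speeds; "joint_efforts": joint torques, N m; "tool_pos": TCP position; "tool_rot": TCP orientation; "contact_force": force on the tool from outside, world axes, zero at the start; "torque": the same for the moment, N m; "opening": finger opening in m.
Only numpy, scipy, OpenCV 4.12 (cv2) and the standard library are available. Lean on these libraries where they do the work, as an engineer would, in place of code of your own. Each camera call takes 0.05 s, during which the arm holds its last target.

## Working session

There is one attempt and no reset: what is moved stays moved. The work goes in short steps, Python scripts to look and compute and a tool call to move; the robot and the scene stay as the last step left them, time stands still between calls to the robot, and variables do not carry over. Pictures are saved under pics/ and viewed, and the job is handed in when it is done.

Besides the shell and the picture viewer there is one more tool, called after "Emit:" as name([rows], argument=value, ...), one row to a line, values as JSON. step_arm: Moves the arm, as the interface text tells. Its arguments: {"type":"object","properties":{"moves":{"type":"array","items":{"type":"array","items":{"type":"array","items":{"type":"number"}}}},"hand":{"type":"number"},"force":{"type":"number"}},"required":["moves"]}

```bash
mkdir -p pics; ls
python3 - <<'E'
from cell import robot
import cv2,json,numpy as np
print({k:np.round(v,3).tolist() for k,v in robot.observe().items()})
for n in ["side","top","wrist"]:
    c=robot.read_camera(n); cv2.imwrite(f"pics/{n}0.png",c["frame"][:,:,::-1])
    print(n,c["fovy"],c["cx"],c["cy"],np.round(c["R"],4).tolist(),np.round(c["t"],4).tolist())
    np.savez(f"{n}0.npz",**{k:c[k] for k in c})
E
```

```text
pics
{'time': 0.0, 'qpos': [1.115, 0.343, 1.525, -0.0, 1.275, -0.146], 'qvel': [0.001, 0.003, -0.001, 0.0, 0.001, 0.001], 'joint_efforts': [0.0, -43.124, -24.422, 0.072, 0.056, -0.0], 'tool_pos': [0.16, 0.5, 0.226], 'tool_rot': [-3.14, -0.0, 2.832], 'contact_force': [0.432, 0.961, -0.482], 'torque': [-0.002, -0.026, 0.033], 'opening': 0.091}
side 51.194212973408966 254.0668524627422 192.6452463696192 [[0.9836, -0.1794, 0.0185], [-0.0799, -0.5257, -0.8469], [0.1617, 0.8315, -0.5314]] [-0.5643, 0.0676, 0.7769]
top 53.14647949608548 253.10271189323578 194.81478067487458 [[-0.0211, -0.9994, 0.0286], [-0.9899, 0.0168, -0.1409], [0.1403, -0.0313, -0.9896]] [-0.0927, 0.5658, 0.7576]
wrist 63.03968424799037 254.0410987241607 185.81801148837667 [[0.3048, 0.9524, -0.0023], [0.9081, -0.2899, 0.3023], [0.2872, -0.0942, -0.9532]] [-0.5239, -0.0398, 0.393]
```

View pics/side0.png

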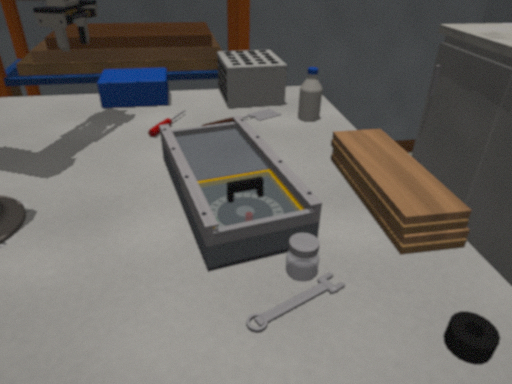

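View pics/top0.png

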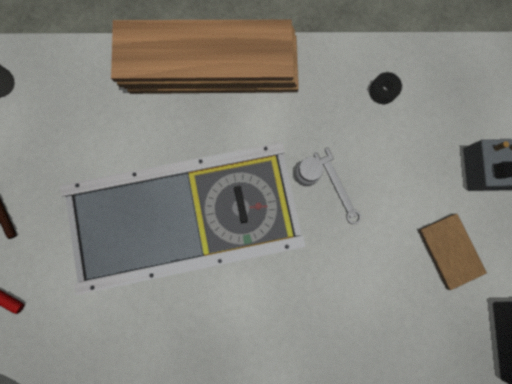

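View pics/wrist0.png

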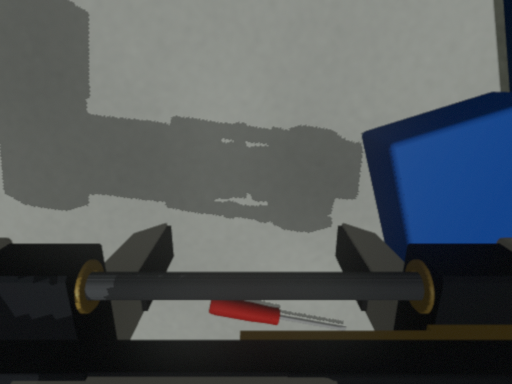

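Top view: the unit spans about (65–305, 147–292), with the handle near (240,205), the green mark near (247,239) and the red peg near (258,206). I'll enlarge it for the corners.

Run:
```python
import cv2
a=cv2.imread("pics/top0.png")[135:305,55:315]; cv2.imwrite("pics/top0z.png",cv2.resize(a,None,fx=3,fy=3,interpolation=cv2.INTER_CUBIC))
a=cv2.imread("pics/side0.png")[110:270,150:330]; cv2.imwrite("pics/side0z.png",cv2.resize(a,None,fx=3.6,fy=3.6,interpolation=cv2.INTER_CUBIC))
```

```text
(no output)
```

View pics/top0z.png

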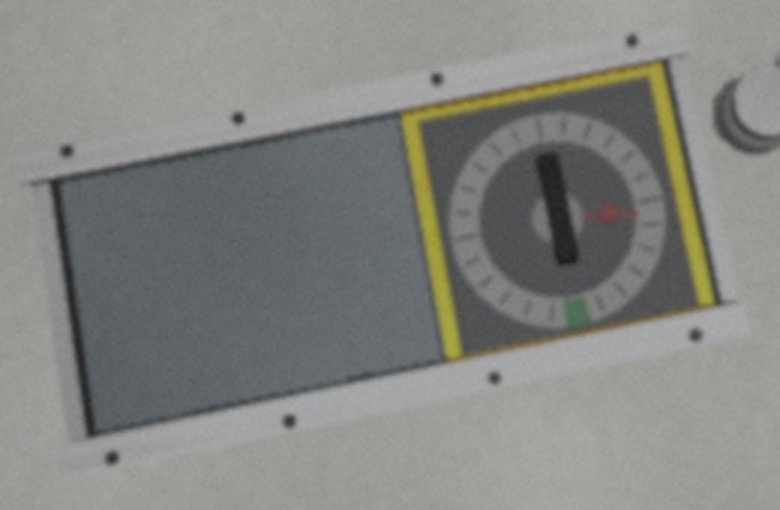

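View pics/side0z.png

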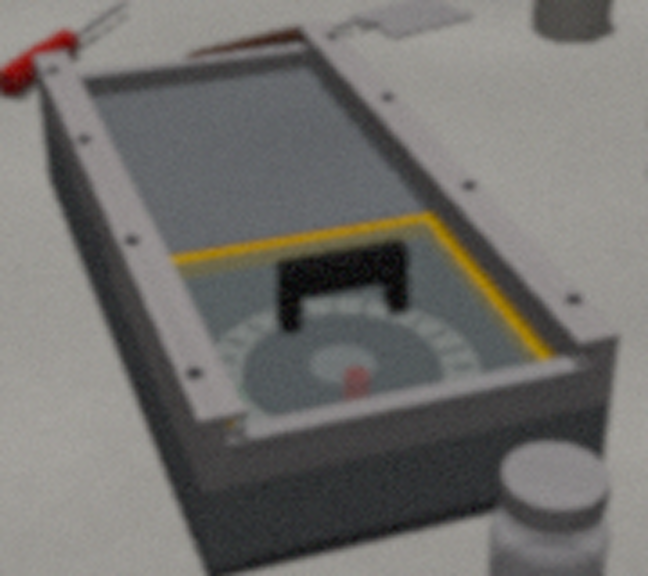

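```bash
cat > h.py <<'E'
import numpy as np
def load(f):
    d=np.load(f); return dict(d)
def K(c):
    f=c["frame"].shape[0]/2/np.tan(np.radians(float(c["fovy"]))/2); return f
def proj(c,X):
    X=np.atleast_2d(X); p=X@c["R"].T+c["t"]; f=K(c)
    return np.c_[f*p[:,0]/p[:,2]+c["cx"],f*p[:,1]/p[:,2]+c["cy"]]
def ray_at_z(c,uv,z):
    f=K(c); d=c["R"].T@np.array([(uv[0]-c["cx"])/f,(uv[1]-c["cy"])/f,1.]); o=-c["R"].T@c["t"]
    return o+d*(z-o[2])/d[2]
E
python3 - <<'E'
from h import *
from scipy.optimize import least_squares
T=load("top0.npz");S=load("side0.npz")
tz=lambda u,v:(u/3+55-1/3,v/3+135-1/3); sz=lambda u,v:(u/3.6+150-.36,v/3.6+110-.36)
P=[]
for (u,v,X) in [(682,28,(105,-105,96)),(686,52,(83,-105,96)),(735,303,(-83,-105,96)),(748,330,(-105,-105,96)),(15,158,(105,332,96)),(62,470,(-105,332,96)),(556,209,(0,0,103)),(578,310,(-66,0,29)),(557,218,(0,0,30))]:
    P.append((T,tz(u,v),np.array(X)/1e3))
for (u,v,X) in [(197,420,(-105,-105,96)),(617,340,(105,-105,96)),(213,575,(-105,-105,0)),(37,57,(-105,332,96)),(278,263,(-35,0,103)),(405,243,(35,0,103))]:
    P.append((S,sz(u,v),np.array(X)/1e3))
def unit(p,X):
    c,s=np.cos(p[2]),np.sin(p[2]); return np.array([p[0]+c*X[0]-s*X[1],p[1]+s*X[0]+c*X[1],X[2]])
def res(p,pts): return np.concatenate([proj(c,unit(p,X))[0]-uv for c,uv,X in pts])
for pts in (P,P[:9],P[9:]):
    r=least_squares(res,[.5,0,.1],args=(pts,),loss='soft_l1'); print(r.x.round(4)); print(res(r.x,pts).reshape(-1,2).round(1).tolist())
p=least_squares(res,[.5,0,.1],args=(P,),loss='soft_l1').x
np.save("unit.npy",p)
w=ray_at_z(T,tz(610,213),.053)
d=w[:2]-p[:2]; c,s=np.cos(p[2]),np.sin(p[2]); l=np.array([c*d[0]+s*d[1],-s*d[0]+c*d[1]])
print("peg",w,l,np.hypot(*l),np.arctan2(-l[1],-l[0]))
for u,v in [(310,171),(352,217),(325,155)]: print(ray_at_z(T,(u,v),.0), [unit(p,(0,0,0))])
E
```

```text
[ 0.5402 -0.0758  0.1772]
[[-0.3, -2.6], [0.7, 0.0], [2.3, -0.8], [0.4, 1.6], [-0.3, -4.1], [-1.2, 1.9], [-0.2, -1.5], [-1.2, 0.0], [-0.3, -0.3], [-0.2, 0.3], [0.4, -1.2], [-2.0, 2.2], [-0.7, -0.7], [-0.2, 0.7], [0.0, 0.2]]
[ 0.5391 -0.0761  0.1832]
[[-0.5, -2.3], [0.5, 0.3], [2.7, -0.5], [0.9, 1.8], [-0.4, -2.5], [-0.5, 3.6], [0.0, -0.9], [-0.9, 0.5], [-0.2, 0.2]]
[ 0.541  -0.0745  0.1753]
[[0.0, -0.3], [0.5, -1.6], [-1.7, 1.6], [-0.1, -1.0], [0.2, 0.3], [0.3, -0.2]]
peg [ 0.53976404 -0.11265255  0.053     ] [-0.00695867 -0.03617981] 0.03684293741763516 1.380780927073889
[ 0.62107117 -0.23223404  0.        ] [array([ 0.54023589, -0.07581264,  0.        ])]
[ 0.51712265 -0.32027199  0.        ] [array([ 0.54023589, -0.07581264,  0.        ])]
[ 0.65699075 -0.26745607  0.        ] [array([ 0.54023589, -0.07581264,  0.        ])]
```

Emit:
step_arm([
  [[0,0,0,-0.122],[0,0,0,-0.122],[0,0,0,-0.122],[0,0,0,-0.122],[-0.01,-0.024,0,0],[-0.012,-0.028,0,0],[-0.012,-0.028,0,0],[-0.012,-0.028,0,0]],
], hand=1, force=30)

```text
time: 0.82
tool_pos: [0.2247, 0.4007, 0.2264]
tool_rot: [-3.141, -0.0, -2.962]
contact_force: [0.0, 0.4, 0.1]
opening: 0.0916
```

Emit:
step_arm([
  [[-0.0125,-0.0292,0,0],[-0.0125,-0.0292,0,0],[-0.0125,-0.0292,0,0],[-0.0125,-0.0292,0,0],[-0.0125,-0.0292,0,0],[-0.0125,-0.0292,0,0],[-0.0125,-0.0292,0,0],[-0.0125,-0.0292,0,0]],
])

```text
time: 1.48
tool_pos: [0.3647, 0.1883, 0.2267]
tool_rot: [3.141, 0.0, -2.963]
contact_force: [-0.1, 0.7, 1.0]
opening: 0.0918
```

Emit:
step_arm([
  [[-0.0125,-0.0292,0,0],[-0.0125,-0.0292,0,0],[-0.0125,-0.0292,0,0],[-0.0125,-0.0292,0,0],[-0.0125,-0.0292,0,0],[-0.0125,-0.0292,0,0],[-0.0125,-0.0292,0,0],[0,0,0,0]],
])

```text
time: 2.15
tool_pos: [0.4891, -0.0001, 0.2263]
tool_rot: [-3.14, 0.001, -2.967]
contact_force: [-1.2, 0.4, -0.7]
opening: 0.0915
```

```bash
cat > snap.py <<'E'
from cell import robot
import cv2,sys,numpy as np
tag=sys.argv[1]
for n in sys.argv[2:]:
    c=robot.read_camera(n); cv2.imwrite(f"pics/{n}{tag}.png",c["frame"][:,:,::-1]); np.savez(f"{n}{tag}.npz",**c)
o=robot.observe(); print({k:np.round(o[k],4).tolist() for k in ("time","tool_pos","tool_rot","qpos","contact_force","opening")})
E
python3 snap.py 1 wrist top
```

```text
{'time': 2.25, 'tool_pos': [0.4865, 0.0034, 0.2261], 'tool_rot': [3.1408, -0.0013, -2.9657], 'qpos': [-0.151, 0.2731, 1.6253, 0.0004, 1.2447, -1.8978], 'contact_force': [-1.2463, -0.0895, 0.9612], 'opening': 0.0921}
```

View pics/wrist1.png

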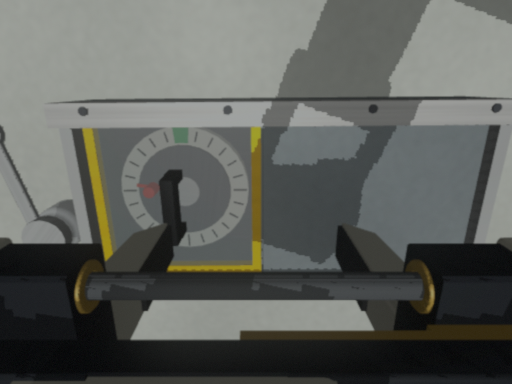

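Wrist view: the dial's green mark is at about (181,134), the peg at (150,188) and the handle at about (172,175)–(178,242). I'll zoom in and check them against the model.

Run:
```python
from h import *
import cv2
W=load("wrist1.npz"); p=np.load("unit.npy"); print(p)
p=np.array([.5402,-.0756,.178])
c,s=np.cos(p[2]),np.sin(p[2])
U=lambda X:np.c_[p[0]+c*X[:,0]-s*X[:,1],p[1]+s*X[:,0]+c*X[:,1],X[:,2]]
X=np.array([(-35,-7,103),(-35,7,103),(35,7,103),(35,-7,103),(-66,0,29),(-105,-105,96),(-105,332,96),(-90,90,65),(-90,-90,65)])/1e3
q=proj(W,U(X))
im=cv2.imread("pics/wrist1.png"); a=cv2.resize(im[90:280,30:300],None,fx=2.9,fy=2.9,interpolation=cv2.INTER_CUBIC)
for x,y in q: cv2.circle(a,(int((x-30)*2.9),int((y-90)*2.9)),2,(0,0,255),-1)
cv2.imwrite("pics/w1z.png",a); print(q.round(1).tolist())
```

```text
[ 0.54023589 -0.07581264  0.17720811]
[[159.3, 179.3], [174.2, 179.3], [179.8, 245.9], [165.9, 245.9], [181.8, 134.7], [44.9, 102.5], [534.1, 100.8], [261.8, 115.7], [82.6, 116.3]]
```

View pics/w1z.png

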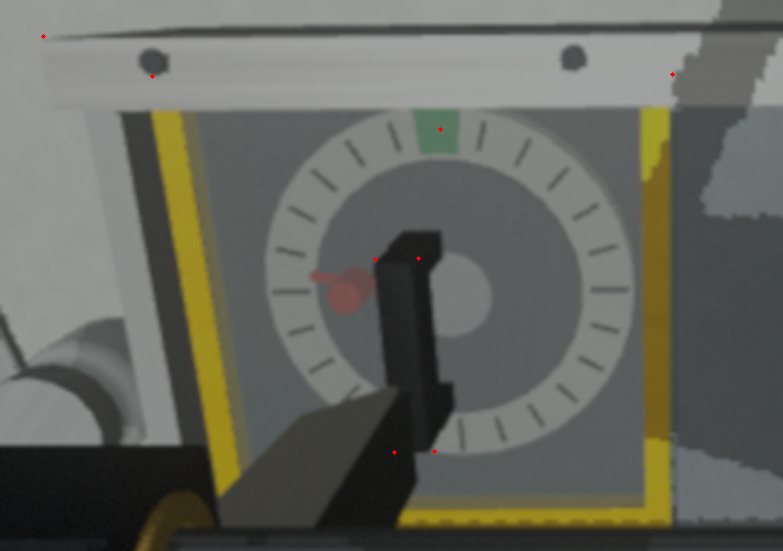

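Emit:
step_arm([
  [[-0.0065,-0.0145,0,0],[-0.0065,-0.0145,0,0],[-0.0065,-0.0145,0,0],[-0.0065,-0.0145,0,0],[-0.0065,-0.0145,0.01,0],[-0.0065,-0.0147,0.02,0],[0,0,0.025,0],[0,0,0.025,0]],
])

```text
time: 2.92
tool_pos: [0.5415, -0.0759, 0.1461]
tool_rot: [-3.141, 0.002, -2.964]
contact_force: [0.2, -0.6, 0.2]
opening: 0.0921
```

Emit:
step_arm([
  [[0,0,0,0],[0,0,0,0],[0,0,0,0]],
])

```text
time: 3.17
tool_pos: [0.5414, -0.075, 0.1481]
tool_rot: [-3.141, 0.002, -2.963]
contact_force: [0.6, -0.3, 0.9]
opening: 0.092
```

```bash
python3 snap.py 2 side
```

```text
{'time': 3.2167, 'tool_pos': [0.5416, -0.075, 0.1485], 'tool_rot': [-3.1402, 0.0028, -2.9629], 'qpos': [-0.2778, 0.4533, 1.5812, 0.0, 1.104, -2.0274], 'contact_force': [0.3618, 0.6836, 0.4175], 'opening': 0.092}
```

View pics/side2.png

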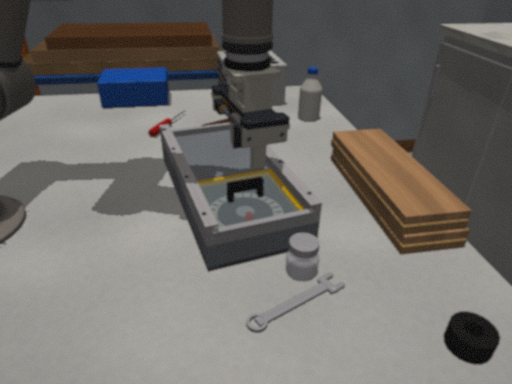

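Run:
```python
from h import *
import cv2
S=load("side2.npz");t=np.array([.5416,-.075,.1485]); y=np.array([-.177,.984,0])
q=proj(S,[t,t+.046*y,t-.046*y]);print(q)
a=cv2.imread("pics/side2.png")[60:240,150:330];a=cv2.resize(a,None,fx=3.3,fy=3.3)
for x,v in q: cv2.circle(a,(int((x-150)*3.3),int((v-60)*3.3)),3,(0,0,255),-1)
cv2.imwrite("pics/s2z.png",a)
```

```text
[[245.52968125 158.28474534]
 [237.42717478 147.71584773]
 [254.48906737 169.97135554]]
```

View pics/s2z.png

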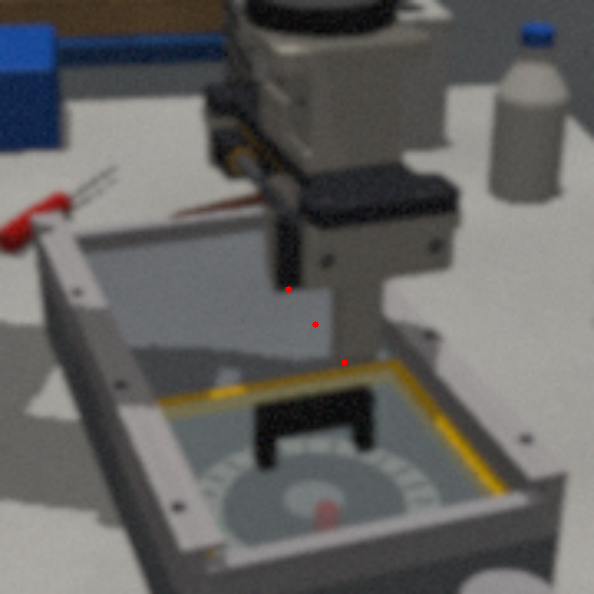

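Tip projections match the fingers, and the bar lies between them, so I'm going down and closing.

Emit:
step_arm([
  [[0,0,0.015,0],[0,0,0.02,0],[0,0,0.02,0],[0,0,0.015,0],[0.001,0,0.004,0],[0,0,0,0],[0,0,0,0]],
])

```text
time: 3.8
tool_pos: [0.5404, -0.0752, 0.0742]
tool_rot: [-3.141, 0.002, -2.963]
contact_force: [0.9, -0.2, 0.2]
opening: 0.0917
```

Emit:
step_arm([
  [[0,0,0,0],[0,0,0,0],[0,0,0,0],[0,0,0,0],[0,0,0,0],[0,0,0,0],[0,0,0,0],[0,0,0,0]],
], hand=0, force=35)

```text
time: 4.47
tool_pos: [0.5395, -0.075, 0.0727]
tool_rot: [3.141, -0.0, -2.963]
contact_force: [-0.3, -0.4, 0.3]
opening: 0.0427
```

Emit:
step_arm([
  [[0,0,0,0],[0,0,0,0],[0,0,0,0],[0,0,0,0],[0,0,0,0],[0,0,0,0],[0,0,0,0],[0,0,0,0]],
])

```text
time: 5.13
tool_pos: [0.5395, -0.0751, 0.0727]
tool_rot: [-3.141, 0.0, -2.963]
contact_force: [0.3, -1.4, -0.6]
opening: 0.0138
```

Gripped at 14 mm. Lifting 18 mm.

Emit:
step_arm([
  [[0,0,-0.004,0],[0,0,-0.006,0],[0,0,-0.006,0],[0,0,-0.003,0],[0,0,0,0],[0,0,0,0],[0,0,0,0]],
])

```text
time: 5.72
tool_pos: [0.5393, -0.0749, 0.0916]
tool_rot: [3.141, -0.0, -2.963]
contact_force: [-0.3, 0.4, -4.3]
opening: 0.0137
```

```bash
python3 snap.py 3 side
```

```text
{'time': 5.7667, 'tool_pos': [0.5393, -0.0749, 0.0915], 'tool_rot': [3.1413, -0.0004, -2.9633], 'qpos': [-0.2789, 0.5209, 1.6488, 0.0001, 0.9724, -2.028], 'contact_force': [0.1059, 0.8917, -2.458], 'opening': 0.0135}
```

View pics/side3.png

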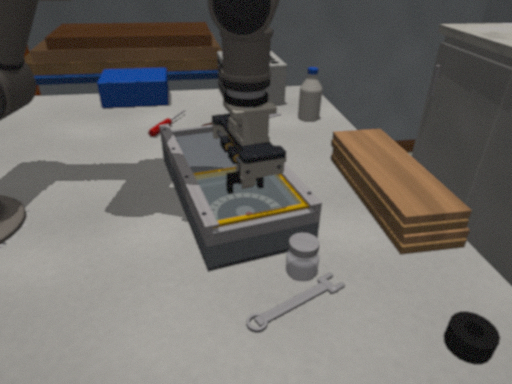

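The hatch is up, with its near yellow edge now visible above the recess. Sliding it along +y.

Emit:
step_arm([
  [[0,0.008,0,0],[0,0.018,0,0],[0,0.018,0,0],[0,0.018,0,0],[0,0.018,0,0],[0,0.018,0,0],[0,0.01,0,0],[0,0,0,0]],
])

```text
time: 6.43
tool_pos: [0.5196, 0.0334, 0.0916]
tool_rot: [3.141, -0.001, -2.961]
contact_force: [0.9, -0.1, -3.9]
opening: 0.0138
```

Emit:
step_arm([
  [[0,0.01,0,0],[0,0.018,0,0],[0,0.018,0,0],[0,0.018,0,0],[0,0.018,0,0],[0,0.01,0,0],[0,0,0,0],[0,0,0,0]],
])

```text
time: 7.1
tool_pos: [0.5042, 0.1217, 0.0917]
tool_rot: [-3.141, 0.0, -2.962]
contact_force: [0.5, -1.0, -4.2]
opening: 0.0134
```

```bash
python3 snap.py 4 side
```

```text
{'time': 7.15, 'tool_pos': [0.5043, 0.1212, 0.0917], 'tool_rot': [-3.1412, 0.0002, -2.9633], 'qpos': [0.0883, 0.4811, 1.7221, -0.0005, 0.9382, -1.6605], 'contact_force': [-0.8074, 0.4477, -2.7894], 'opening': 0.0135}
```

View pics/side4.png

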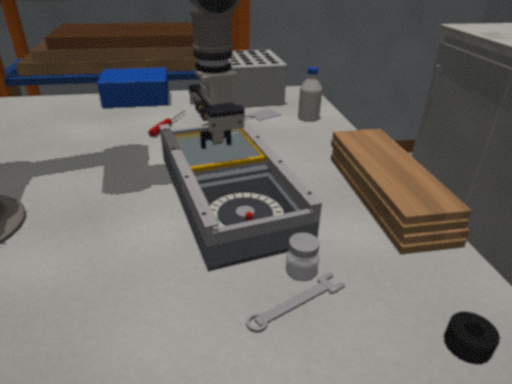

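Emit:
step_arm([
  [[0,0,0.004,0],[0,0,0.003,0],[0,0,0.002,0],[0,0,0,0],[0,0,0,0],[0,0,0,0]],
])

```text
time: 7.65
tool_pos: [0.5041, 0.1214, 0.0827]
tool_rot: [-3.141, 0.0, -2.964]
contact_force: [0.0, -1.0, -2.2]
opening: 0.0139
```

Emit:
step_arm([
  [[0,0,0,0],[0,0,0,0],[0,0,0,0],[0,0,0,0],[0,0,0,0],[0,0,0,0],[0,0,0,0],[0,0,0,0]],
], hand=1)

```text
time: 8.32
tool_pos: [0.5041, 0.1219, 0.0828]
tool_rot: [3.142, 0.0, -2.963]
contact_force: [-0.7, 0.1, 0.4]
opening: 0.0623
```

Emit:
step_arm([
  [[0,0,0,0],[0,0,0,0],[0,0,0,0],[0,0,0,0]],
])

```text
time: 8.65
tool_pos: [0.504, 0.1218, 0.0827]
tool_rot: [3.142, -0.0, -2.963]
contact_force: [-0.2, 0.0, 0.7]
opening: 0.089
```

Released. Retract up, then look.

Emit:
step_arm([
  [[0,0,-0.015,0],[0,0,-0.03,0],[0,0,-0.035,0],[0,0,-0.035,0],[0,0,-0.02,0],[0,0,0,0],[0,0,0,0]],
], hand=0)

```text
time: 9.23
tool_pos: [0.5045, 0.1219, 0.2187]
tool_rot: [-3.141, 0.003, -2.963]
contact_force: [-0.6, -0.4, -0.9]
opening: 0.0496
```

```bash
python3 snap.py 5 side top wrist
```

```text
{'time': 9.3833, 'tool_pos': [0.5032, 0.1217, 0.2163], 'tool_rot': [3.1413, -0.0028, -2.9634], 'qpos': [0.0892, 0.3391, 1.5586, 0.0001, 1.2467, -1.6598], 'contact_force': [0.543, -0.3591, 0.5789], 'opening': 0.0377}
```

View pics/side5.png

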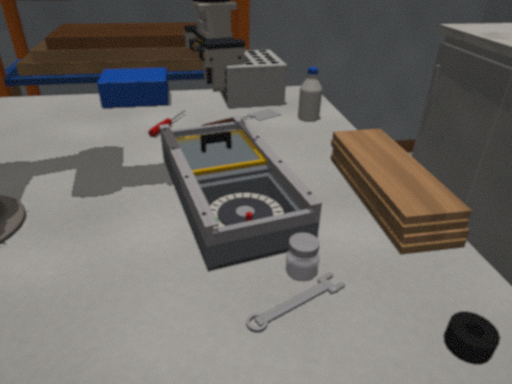

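View pics/wrist5.png

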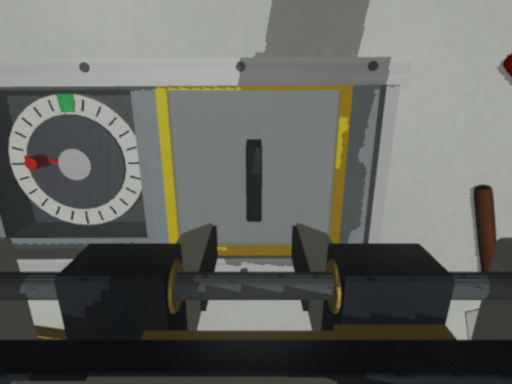

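View pics/top5.png

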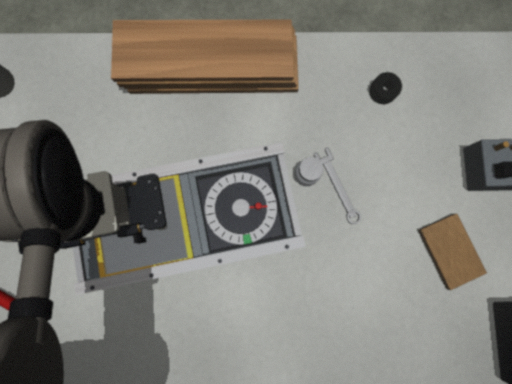

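The hatch is flat on the deck, its edge well clear of the opening. The red peg is at about (249,215) in the side view, (258,206) in the top view and (31,162) in the wrist view. Next I'll measure its angle by red blob.

Run:
```python
from h import *
import cv2
p=np.array([.5402,-.0756,.178]);c,s=np.cos(p[2]),np.sin(p[2])
U=lambda X:np.c_[p[0]+c*X[:,0]-s*X[:,1],p[1]+s*X[:,0]+c*X[:,1],X[:,2]]
for n in ("top5","side5","wrist5"):
    C=load(n+".npz"); f=C["frame"].astype(int)
    m=(f[...,0]>100)&(f[...,0]>2*f[...,1])&(f[...,0]>2*f[...,2])
    roi=np.zeros_like(m); x,y=proj(C,U(np.array([[0,0,.03]])))[0].astype(int); roi[max(0,y-60):y+60,max(0,x-60):x+60]=1; m&=roi.astype(bool)
    ys,xs=np.where(m); print(n,(x,y),m.sum(),xs.mean(),ys.mean(),xs.min(),xs.max(),ys.min(),ys.max())
    # predicted peg-top for several angles
    for z in (.053,.043,.034):
        w=ray_at_z(C,(xs.mean(),ys.mean()),z); d=w[:2]-p[:2]; l=np.array([c*d[0]+s*d[1],-s*d[0]+c*d[1]]); print("  z",z,l.round(4),np.hypot(*l).round(4),np.arctan2(-l[1],-l[0]).round(3))
C=load("top5.npz");f=C["frame"];a=cv2.resize(f[160:255,190:320,::-1],None,fx=6,fy=6,interpolation=cv2.INTER_CUBIC);cv2.imwrite("pics/t5z.png",a)
C=load("wrist5.npz");f=C["frame"];a=cv2.resize(f[80:240,0:170,::-1],None,fx=4,fy=3.7,interpolation=cv2.INTER_CUBIC);cv2.imwrite("pics/w5z.png",a[:592])
```

```text
top5 (np.int64(239), np.int64(207)) 53 258.0377358490566 205.62264150943398 250 265 203 208
  z 0.053 [-0.0069 -0.0365] 0.0371 1.383
  z 0.043 [-0.0059 -0.0371] 0.0376 1.414
  z 0.034 [-0.005  -0.0377] 0.038 1.44
side5 (np.int64(244), np.int64(212)) 19 248.6315789473684 213.8421052631579 246 251 212 215
  z 0.053 [-0.0052 -0.0378] 0.0382 1.434
  z 0.043 [-0.0003 -0.0245] 0.0245 1.56
  z 0.034 [ 0.0042 -0.0125] 0.0132 1.892
wrist5 (np.int64(77), np.int64(163)) 164 34.96951219512195 162.390243902439 24 57 156 169
  z 0.053 [-0.0064 -0.0317] 0.0323 1.371
  z 0.043 [-0.0041 -0.0388] 0.0391 1.467
  z 0.034 [-0.0019 -0.0453] 0.0453 1.528
```

View pics/t5z.png

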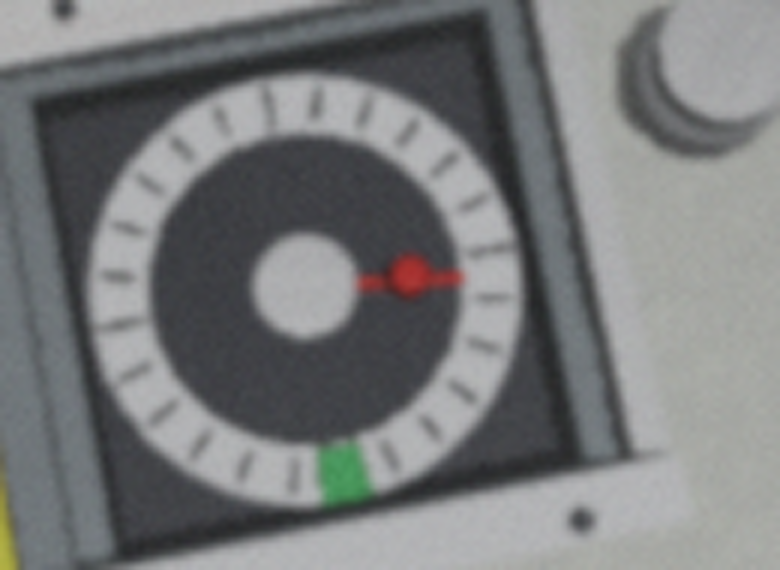

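View pics/w5z.png

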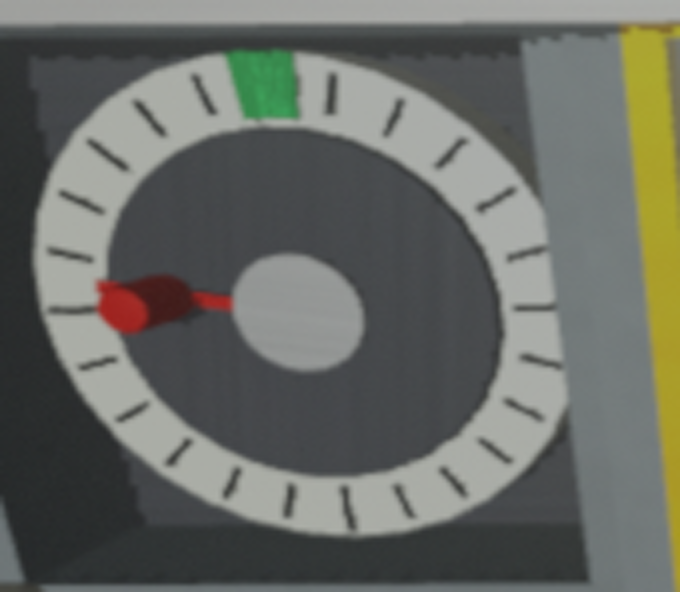

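Emit:
step_arm([
  [[0.001,-0.02,0,0],[0.001,-0.035,0,0],[0.001,-0.035,0,0],[0.001,-0.035,0,0],[0.001,-0.035,0,0],[0,-0.035,0,0],[0,-0.027,0,0],[0,-0.014,0,0]],
], hand=0.4, force=10)

```text
time: 10.05
tool_pos: [0.5406, -0.1144, 0.216]
tool_rot: [3.141, -0.002, -2.966]
contact_force: [0.1, -0.3, -0.4]
opening: 0.0371
```

Emit:
step_arm([
  [[0,0,0,0.12],[0,0,0,0.12],[0,0,0,0.12],[0,0,0,0.12],[0,0,0,0.12],[0,0,0,0.12],[0,0,0,0.12],[0,0,0,0.12]],
])

```text
time: 10.72
tool_pos: [0.5405, -0.1104, 0.2165]
tool_rot: [-3.141, -0.002, 2.354]
contact_force: [0.1, 0.5, 0.2]
opening: 0.0364
```

Emit:
step_arm([
  [[0,0,0,0.12],[0,0,0,0.12],[0,0,0,0.12],[0,0,0,0.12],[0,0,0,0.12],[0,0,0,0.12],[0,0,0,0.07],[0,0,0,0]],
])

```text
time: 11.38
tool_pos: [0.5405, -0.1105, 0.2166]
tool_rot: [-3.14, -0.001, 1.568]
contact_force: [0.6, -1.1, 0.3]
opening: 0.037
```

```bash
python3 snap.py 6 wrist
```

```text
{'time': 11.4333, 'tool_pos': [0.5406, -0.1106, 0.2167], 'tool_rot': [-3.1398, -0.001, 1.5718], 'qpos': [-0.3409, 0.4001, 1.4642, 0.0003, 1.2794, -0.342], 'contact_force': [-0.3474, -0.4432, -0.0343], 'opening': 0.0368}
```

View pics/wrist6.png

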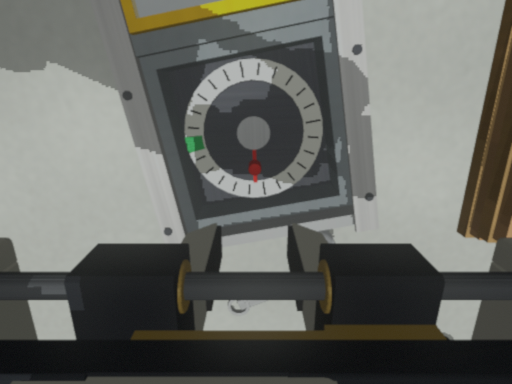

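Emit:
step_arm([
  [[-0.001,-0.0005,0.02,0],[0,0,0.03,0],[0,0,0.03,0],[0,0,0.025,0],[0,0,0.015,0],[0,0,0,0],[0,0,0,0],[0,0,0,0]],
])

```text
time: 12.1
tool_pos: [0.5411, -0.1124, 0.0986]
tool_rot: [3.14, 0.0, 1.571]
contact_force: [0.6, -1.0, 1.4]
opening: 0.0366
```

```bash
python3 snap.py 7 wrist top
```

```text
{'time': 12.2, 'tool_pos': [0.5413, -0.1125, 0.0991], 'tool_rot': [3.1391, 0.0008, 1.5705], 'qpos': [-0.3437, 0.5224, 1.6197, 0.0001, 0.9968, -0.3434], 'contact_force': [-0.6254, -0.0115, 0.4094], 'opening': 0.0365}
```

View pics/wrist7.png

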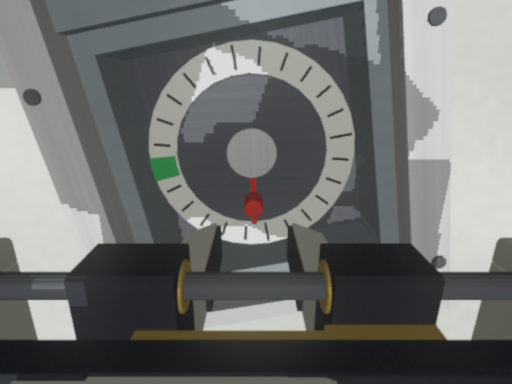

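The peg at (254,205) sits between the fingers. Descending the rest.

Emit:
step_arm([
  [[0.001,-0.001,0.015,0],[0,0,0.015,0],[0,0,0.015,0],[0,0,0.01,0],[0,0,0.002,0],[0,0,0,0],[0,0,0,0],[0,0,0,0]],
])

```text
time: 12.87
tool_pos: [0.5402, -0.1116, 0.0417]
tool_rot: [3.14, 0.001, 1.57]
contact_force: [-0.2, 0.9, 0.2]
opening: 0.0368
```

```bash
python3 snap.py 8 wrist side
```

```text
{'time': 12.9667, 'tool_pos': [0.54, -0.1115, 0.0416], 'tool_rot': [3.14, 0.0004, 1.5698], 'qpos': [-0.3427, 0.6005, 1.6734, 0.0001, 0.8661, -0.3418], 'contact_force': [0.2604, -0.6015, -0.9097], 'opening': 0.0369}
```

View pics/wrist8.png

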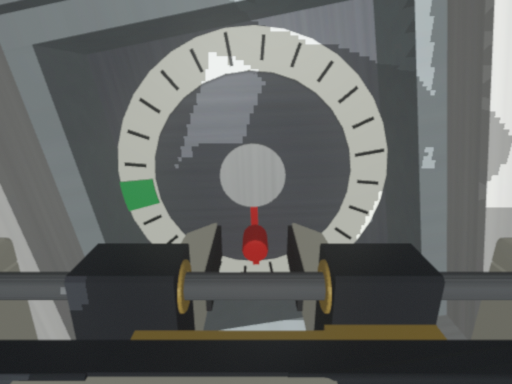

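View pics/side8.png

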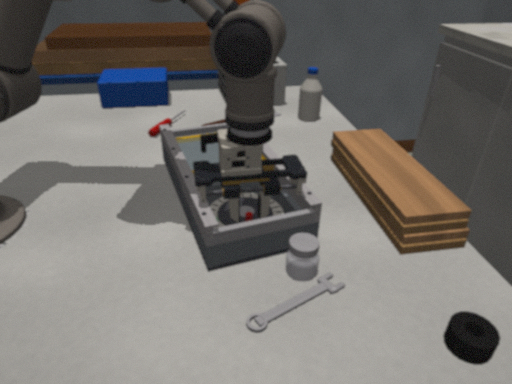

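Run:
```python
from h import *
W=load("wrist8.npz")
t=np.array([.54,-.1115,.0416])
print(proj(W,[t,t+[0,0,.0114],t+[0,.0095,0],t-[0,.0095,0]]).round(1), ray_at_z(W,(256,250),.053))
```

```text
[[251.3 238.2]
 [251.1 248.2]
 [251.3 222.8]
 [251.4 253.1]] [ 0.54257405 -0.1125829   0.053     ]
```

Emit:
step_arm([
  [[0,0,0,0],[0,0,0,0],[0,0,0,0],[0,0,0,0],[0,0,0,0],[0,0,0,0]],
], hand=0, force=10)

```text
time: 13.47
tool_pos: [0.5398, -0.1114, 0.0408]
tool_rot: [3.141, 0.0, 1.57]
contact_force: [1.8, -0.3, 0.5]
opening: 0.013
```

Peg held at about 13–14 mm. Turning along the arc.

Emit:
step_arm([
  [[0.0002,-0.0042,0,0.116],[0.0002,-0.0042,0,0.116],[0.0002,-0.0042,0,0.116],[0.0002,-0.0042,0,0.116],[0,0,0,0],[0,0,0,0]],
])

```text
time: 13.97
tool_pos: [0.5232, -0.1076, 0.0408]
tool_rot: [-3.142, -0.0, 1.109]
contact_force: [-0.3, -0.9, 0.9]
opening: 0.0132
```

```bash
python3 snap.py 9 wrist
python3 - <<'E'
from h import *
E
```

```text
{'time': 14.0167, 'tool_pos': [0.5233, -0.1077, 0.0408], 'tool_rot': [-3.1415, -0.0001, 1.1093], 'qpos': [-0.3465, 0.5788, 1.722, 0.0002, 0.8409, 0.1149], 'contact_force': [0.245, -0.4766, 1.3154], 'opening': 0.0136}
```

View pics/wrist9.png

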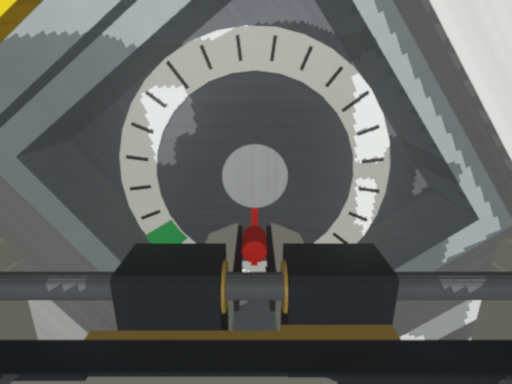

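The dial follows, with the pointer still aligned with the fingers at x≈254. Continuing with the remaining 0.93 rad.

Emit:
step_arm([
  [[0.0002,-0.0042,0,0.116],[0.0002,-0.0042,0,0.116],[0.0002,-0.0042,0,0.116],[0.0002,-0.0042,0,0.116],[0.0002,-0.0042,0,0.116],[0.0002,-0.0042,0,0.116],[0.0002,-0.0042,0,0.116],[0.0002,-0.0042,0,0.116]],
])

```text
time: 14.68
tool_pos: [0.5044, -0.0825, 0.0408]
tool_rot: [3.14, -0.002, 0.175]
contact_force: [3.0, -3.8, -2.7]
opening: 0.0134
```

Emit:
step_arm([
  [[0,0,0,0],[0,0,0,0],[0,0,0,0]],
])

```text
time: 14.93
tool_pos: [0.5041, -0.0819, 0.0408]
tool_rot: [3.141, -0.001, 0.182]
contact_force: [4.1, -0.3, -1.0]
opening: 0.0132
```

```bash
python3 snap.py 10 wrist
python3 - <<'E'
import numpy as np
from cell import robot
o=robot.observe();t=np.array(o["tool_pos"])[:2]-[.5402,-.0756];c,s=np.cos(.178),np.sin(.178)
l=np.array([c*t[0]+s*t[1],-s*t[0]+c*t[1]]);print(l,np.hypot(*l),np.arctan2(-l[1],-l[0]))
E
```

```text
{'time': 14.9833, 'tool_pos': [0.5041, -0.0819, 0.0408], 'tool_rot': [3.1415, -0.0011, 0.1813], 'qpos': [-0.3116, 0.5465, 1.7896, 0.0006, 0.8045, 1.0775], 'contact_force': [4.0756, 0.1388, -1.0062], 'opening': 0.0133}
[-0.03664694  0.00016432] 0.03664730433747201 -0.0044838398227243685
```

View pics/wrist10.png

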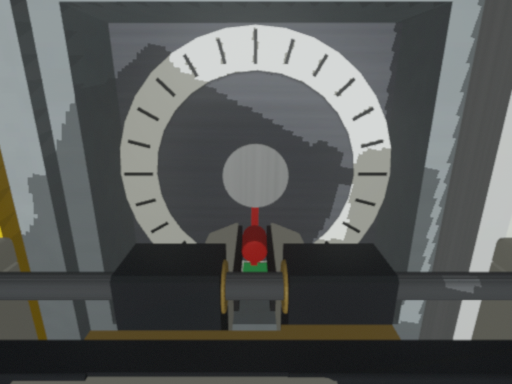

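The pointer at (254,262) is on the green mark, and the opposite tick at (255,45) is in line. I'll release and go straight up.

Emit:
step_arm([
  [[0,0,0,0],[0,0,0,0],[0,0,0,0],[0,0,0,0],[0,0,0,0],[0,0,0,0]],
], hand=0.35)

```text
time: 15.48
tool_pos: [0.5033, -0.0818, 0.0407]
tool_rot: [-3.141, 0.0, 0.178]
contact_force: [0.1, -0.6, -0.8]
opening: 0.0318
```

Emit:
step_arm([
  [[0,0,-0.01,0],[0,0,-0.02,0],[0,0,-0.03,0],[0,0,-0.03,0],[0,0,-0.03,0],[0,0,-0.03,0],[0,0,0,0],[0,0,0,0]],
])

```text
time: 16.15
tool_pos: [0.5043, -0.0821, 0.1931]
tool_rot: [3.139, -0.004, 0.178]
contact_force: [-0.3, 0.2, -0.1]
opening: 0.0324
```

```bash
python3 snap.py 11 wrist side
python3 - <<'E'
from h import *
from cell import robot
W=load("wrist11.npz"); p=np.array([.5402,-.0756,.178]);c,s=np.cos(p[2]),np.sin(p[2])
f=W["frame"].astype(int)
for nm,m,z in (("red",(f[...,0]>100)&(f[...,0]>2*f[...,1])&(f[...,0]>2*f[...,2]),.053),("green",(f[...,1]>80)&(f[...,1]>1.5*f[...,0])&(f[...,1]>1.3*f[...,2]),.029)):
    ys,xs=np.where(m)
    if len(xs)==0: print(nm,0);continue
    w=ray_at_z(W,(xs.mean(),ys.mean()),z);d=w[:2]-p[:2];l=np.array([c*d[0]+s*d[1],-s*d[0]+c*d[1]]);print(nm,len(xs),xs.mean(),ys.mean(),l,np.arctan2(-l[1],-l[0]))
E
```

```text
{'time': 16.25, 'tool_pos': [0.5029, -0.0817, 0.1904], 'tool_rot': [-3.141, 0.0009, 0.1778], 'qpos': [-0.3116, 0.3474, 1.6226, 0.0001, 1.1726, 1.0814], 'contact_force': [-0.91, 0.4409, 0.0617], 'opening': 0.0322}
red 187 253.48128342245988 172.3422459893048 [-0.03373534 -0.00074001] 0.021932162046455757
green 236 254.10593220338984 196.52542372881356 [-0.06763311 -0.00142307] 0.021037917718304856
```

View pics/wrist11.png

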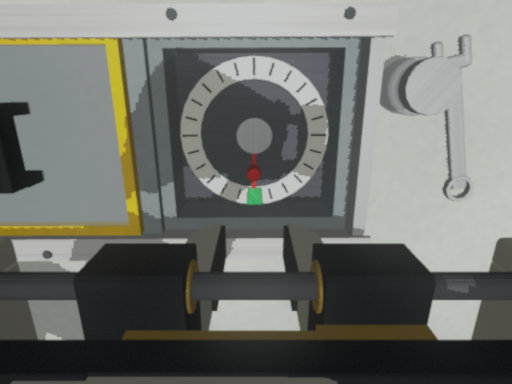

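View pics/side11.png

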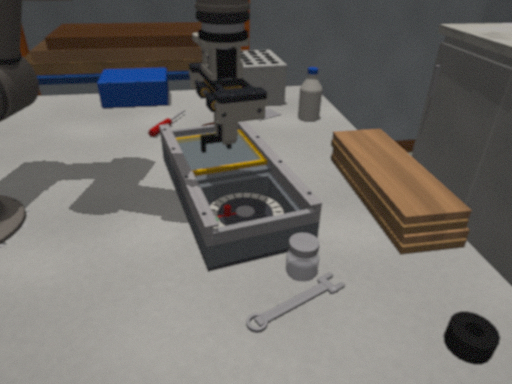

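The pointer is on the green mark, less than about 0.02 rad off. The hatch lies flat on the deck, the jar and wrench haven't moved, and the arm is clear. Handing in.

```bash
python3 -c "
from cell import robot
print(robot.hand_in()); print(robot.observe()['time'])"
```

```text
the job is handed in; nothing more can be done
None
the job is handed in; nothing more can be done
```

The hatch is parked and the dial is on zero; I handed the job in about 16 s into the 58 s allowed. Handing in reports no verdict, so the checks below are my own.

- **Hatch:** I lifted it 19 mm by its bar handle, slid it 200 mm along the unit's +y and set it down on the deck. The 200 mm is the measured travel of the gripper. Pictures taken after release show it lying flat and clear of the opening.
- **Dial:** I held the red peg lightly between the fingers and led it clockwise round its arc, about 1.39 rad. In the last wrist picture the pointer stands on the green mark. The peg and the mark agree to within about 0.02 rad, against the 0.12 rad allowed.
- **Bystanders and arm:** The jar and wrench look unmoved in the last side picture. After the release the gripper was raised to 0.19 m, touching nothing.

No check failed. In the first fit of the unit's position, some outer-corner points missed by up to 4 pixels. The handle and zero mark lined up to within a few millimetres in the wrist view, so I went ahead.

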